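# Make up the loan kit: clamp the Barlow lens and pack the filters

### The arm

A 7-joint arm with a two-finger parallel gripper is mounted at the origin on the work surface. World frame = base frame: x ahead of the robot, y to its left, z up, the work surface at z = 0. Lengths are in m, angles in degrees, forces in N, time in s.
With the tool pointing down it reaches from about 0.35 to 0.775 m from the base axis. Payload 3.1 kg.
Tool frame: the origin (TCP) lies on the centre line of the jaws, within the pads' length; the fingertips stand 17 mm ahead of it and the grasp point (between the pads) lies 2 mm behind it (robot.tip_reach is the distance from the TCP to the fingertips, in m); z points along the fingers, y is the line along which they close (so a half turn about z gives the same grasp; the last joint's range is limited). The gripper opens to 85 mm and grips with 20 to 120 N. Pads are 22 mm wide; open, the fingers measure 114 mm over their backs; the gripper's body (76 mm by 85 mm) begins 54 mm behind the grasp point. The pads swing forward as they close: fully open they stand 13 mm farther back than shut.
Start: joints at [-76.53, 17.813, 0.802, 86.603, -0.252, 75.585, -1.558], TCP at [0.15, 0.529, 0.217] pointing down, gripper open.
Joint ranges: [-154.91, 154.91], [-16.99, 109.72], [-72.82, 74.43], [7.12, 147.25], [-82.49, 262.49], [11.32, 116.49], [-174.64, 174.64]. Speed limits (degrees/s): [159.86, 159.86, 180, 180, 180, 180, 180].

### API

Orientations are given as [roll, pitch, yaw] about the fixed x, y, z axes, in that order (R = Rz(yaw) Ry(pitch) Rx(roll)).
In Python, from station import robot, fingers, vision, workorder, recognise gives the robot as it stands. Calls block until the motion is done:
- robot.move_to(position, orientation): joint-space move of the TCP to a pose.
- robot.line_to(position, orientation=None, velocity=0.15, f_stop=None): straight line of the TCP; orientation=None keeps the orientation; velocity is the mean speed in m/s. With f_stop (N) it stops when the force on the tool has changed by that much, and returns True; else False.
- robot.move_j(angles): joint-space move.
- fingers.gripper_to(opening, force=None): opening from 0.0 (shut) to 1.0 (fully open); force is the grip in N (None keeps the last); returns when the fingers have stopped.
- robot.pause(seconds).
- robot.inverse_kinematics(position, orientation): joint angles nearest the present ones, or None.
- vision.grab_frame(name): name is "scene" or "side" or "wrist"; returns the picture (420x560x3 uint8, red, green, blue); there is no depth.
- vision.calibration(name): a dict with "mtx" (3x3 intrinsics, pixels), "extrinsics" (4x4, takes a point from world to camera coordinates); the wrist camera has in their place "T_tool_cam" (4x4, takes a point from camera to tool coordinates, whose origin is the TCP and whose axes are the flange's). Camera axes: x right, y up, looking along -z (the intrinsics and any distortion apply to the point x, -y, -z); pixel columns grow to the right and rows downward; lengths in m; the calibration is good to about 2 mm. A picture is of the moment at which its call begins: read the wrist's pose just before it. calibration takes no time and is no camera call.
A pose or a line that the arm cannot do raises robot.PlanningError and nothing moves.
- workorder.close_job(): hands the job in; it is judged then, once.
Trained networks look in the newest picture that a camera, given by its name, has taken for a name from the list of things; names that differ only in an ending like _2 or _b are one class to them, and where a whole thing is asked for, a point or a joint stands for the part that bears it (a point fixed in the world has none). Each returns a list of dicts, best first, with "p" (0 to 1); they miss things now and then, are a little off and sometimes report something else, mostly with a low value. They report only what shows in the picture. A call takes as long as a camera call. They do not tell look-alikes from the thing itself.
- recognise(label, camera): "rect" ([centre column, centre row, width, height] in pixels, round what is visible of it).
Readings, each from a call of its own:
- robot.current_time_s(): time.
- robot.current_joint_positions(): joint angles.
- robot.current_dq(): joint speeds.
- robot.current_joint_torque(): joint torques, N m.
- robot.current_tool_pos(): TCP position.
- robot.current_eef_rot(): TCP orientation.
- robot.current_contact_force(): force on the tool from outside, world axes, zero at the start.
- robot.current_torque(): the same for the moment, N m.
- robot.current_finger_gap(): opening from 0.0 (shut) to 1.0 (fully open).
- robot.current_gripper_force(): force on a finger pad.
Only numpy, scipy, OpenCV 4.12 (cv2) and the standard library are available. Lean on these libraries where they do the work, as an engineer would, in place of code of your own. Each camera call takes 0.05 s, during which the arm holds its last target. There are 200 camera calls.

### The job

Make up the loan kit: swing the clamp lever on the kit board fully open, pick the long Barlow lens out of the crate of mixed parts, lay it in the board's V-cradle with its end rings outside the saddles, let go, and only then swing the lever fully shut over it. Also move every filter from the pocket tray into the board's walled bay, before or after. Leave the other parts in the crate, and do not disturb the bottle and the large cap behind the tray.

Things in the scene. Friction and masses are not known exactly. Their poses are not given: they have to be found in the camera images.
- barlow: The Barlow lens, the longest part in the crate: chrome tube 30 mm across, 88 mm long between two black hexagonal rubber end rings (each 14 mm long, 36 mm across flats), 116 mm overall, 0.1 to 0.2 kg. Lies on its side. Origin at the middle of its axis, x along the axis; in the crate 18 mm above the inner floor, within 40 degrees of the crate's x.
- extension: An extension tube built and finished like the Barlow but only 70 mm overall (42 mm between the end rings). Stays in the crate. Lies on its side. Origin at the middle of its axis, x along the axis.
- ramsden: Black and chrome eyepiece standing in the crate, 38 mm across at the foot, 40 mm tall; origin at the centre of its underside. Stays in the crate.
- wide_eyepiece: Black and chrome eyepiece standing in the crate, 42 mm across at the foot, 32 mm tall; origin at the centre of its underside. Stays in the crate.
- small_cap: White plastic lens cap in the crate, disc 38 mm across, 12 mm tall; origin at the centre of its underside. Stays in the crate.
- adapter: Aluminium adapter ring in the crate, 42 mm across, 12 mm tall; origin at the centre of its underside. Stays in the crate.
- crate: Open wooden crate, fixed to the bench, 260 mm (its x) by 230 mm (its y), 45 mm high, walls and floor 5 mm thick; origin at the centre of its underside. May stand left or right of the tray.
- kit: The loan kit board, fixed to the bench: plywood 10 mm thick, 220 mm along its x, from -115 to +125 mm along its y. Origin on the bench below the middle of its x. It carries on its -y side the V-cradle, beyond it the clamp lever's post (18 mm across), and on its +y side the walled bay. May stand left or right of the tray.
- cradle (a point): Middle of the Barlow's axis when seated in the V-cradle, 36 mm above the bench, 26 above the board, -30 mm on the board's y; axes as the board's, the Barlow lies along x either way round. Two black V-saddles stand 24 to 32 mm either side along x, as high as this point and 27 mm out to each side; an end ring lies outside each. Fingers fit in the 48 mm between the saddles.
- lever (a joint): Clamp lever on the kit board: bar 16 mm wide, 59 to 67 mm above the bench, swinging level about an upright pivot. 0 = fully shut, across the Barlow's middle, pointing to the board's +y; grows counter-clockwise seen from above to its stop at 1.65 rad = fully open, pointing to the board's -x. Starts at 0 to 0.5. Friction about 1 N at the knob; stays where left.
- lever_pivot (a point): On the lever's pivot axis, 59 mm above the bench, at -92 mm on the board's y.
- lever_knob (a point): Middle of the upright black knob at the lever's free end, 95 mm from the pivot axis and 81 mm above the bench; knob 14 mm across and 28 mm tall (from the bar's top at 67 mm to 95 mm).
- bay (a point): Centre of the floor of the walled, grey-lined bay on the kit board, 10 mm above the bench; inside 180 mm along x and 87 mm along y (the board's axes), walls 5 mm thick standing 22 mm above the floor.
- tray: Grey pocket tray, fixed to the bench, 206 mm along its x, 140 mm along its y, 15 mm high; six square pockets, 37 mm wide and 6 mm deep, at -66, 0 and +66 mm along x and 33 mm either side of the middle along y. Origin at the centre of its underside.
- filter0: A filter cell, a round aluminium disc with smoked glass, 30 mm across and 16 mm tall, 25 g, lying flat in a tray pocket and standing 10 mm out of it. Origin at its centre, z its axis. Four to six of the six filters are present.
- filter1: A filter cell, a round aluminium disc with smoked glass, 30 mm across and 16 mm tall, 25 g, lying flat in a tray pocket and standing 10 mm out of it. Origin at its centre, z its axis. Four to six of the six filters are present.
- filter2: A filter cell, a round aluminium disc with smoked glass, 30 mm across and 16 mm tall, 25 g, lying flat in a tray pocket and standing 10 mm out of it. Origin at its centre, z its axis. Four to six of the six filters are present.
- filter3: A filter cell, a round aluminium disc with smoked glass, 30 mm across and 16 mm tall, 25 g, lying flat in a tray pocket and standing 10 mm out of it. Origin at its centre, z its axis. Four to six of the six filters are present.
- filter4: A filter cell, a round aluminium disc with smoked glass, 30 mm across and 16 mm tall, 25 g, lying flat in a tray pocket and standing 10 mm out of it. Origin at its centre, z its axis. Four to six of the six filters are present.
- filter5: A filter cell, a round aluminium disc with smoked glass, 30 mm across and 16 mm tall, 25 g, lying flat in a tray pocket and standing 10 mm out of it. Origin at its centre, z its axis. Four to six of the six filters are present.
- bottle: Small white bottle of lens cleaner standing on the bench behind the tray, 40 mm across, 85 mm tall; origin at the centre of its underside. Leave alone.
- big_cap: Large white plastic lens cap lying on the bench behind the tray, 76 mm across, 18 mm tall; origin at the centre of its underside. Leave alone.
Things that resemble listed ones, but are neither listed nor needed, are in the scene too. Leave any green or red look-alike of the filter3 alone. What is shaped like the ramsden but blue is not meant.

How it is judged:
By the outcome, as a careful person would: the job done as asked, in the order asked, and still so for the second after the job is handed in, with the robot touching nothing.
Of filter0, filter1, filter2, filter3, filter4, filter5 only 4 to 6 are there at a start; the rules pass over those that are not, and their reading is None.
At some moment in a run one of filter0, filter1, filter2, filter3, filter4, filter5 may be knocked a few centimetres aside while the robot is not near it.
Once in a run the grip may slacken for a moment while it holds something.
It also fails if it takes over 210 s, if anything falls off the work surface, if the arm or the gripper's body presses on something with over 40 N, if the wrist force passes 120 N, or if a joint passes its speed limit or range.

## Working session

There is one attempt and no reset: what is moved stays moved. The work goes in short steps, each a Python script; the robot and the scene stay as the last script left them, time stands still between calls to the robot, and variables do not carry over. Pictures are saved under pics/ and viewed, at most 16 in all, crops included, and the job is handed in when it is done.

```bash
ls; mkdir -p pics; python3 - <<'E'
from station import robot, fingers, vision, workorder, recognise
import cv2,numpy as np
for n in ["scene","side","wrist"]:
    im=vision.grab_frame(n); cv2.imwrite(f"pics/{n}0.png",cv2.resize(im[:,:,::-1],(800,600)))
    c=vision.calibration(n); print(n,{k:np.round(v,3).tolist() for k,v in c.items()})
print(robot.current_tool_pos(),robot.current_eef_rot(),robot.current_time_s())
E
```

```text
pics
scene {'mtx': [[525.29, 0.0, 277.678], [0.0, 525.29, 216.806], [0.0, 0.0, 1.0]], 'extrinsics': [[0.839, 0.543, 0.021, -0.449], [-0.377, 0.553, 0.743, 0.157], [0.391, -0.632, 0.669, -1.623], [0.0, 0.0, 0.0, 1.0]]}
side {'mtx': [[511.884, 0.0, 282.801], [0.0, 511.884, 209.605], [0.0, 0.0, 1.0]], 'extrinsics': [[-0.887, -0.462, -0.008, 0.492], [0.344, -0.672, 0.656, -0.246], [-0.309, 0.579, 0.754, -0.957], [0.0, 0.0, 0.0, 1.0]]}
wrist {'mtx': [[305.202, 0.0, 284.514], [0.0, 305.202, 210.727], [0.0, 0.0, 1.0]], 'T_tool_cam': [[-0.001, 0.949, 0.314, 0.081], [1.0, 0.001, -0.001, 0.0], [-0.001, 0.314, -0.949, -0.157], [0.0, 0.0, 0.0, 1.0]]}
[0.15013941 0.52850852 0.21656804] [-1.79895716e+02  4.99748608e-03  1.64143359e+02] 0.15
```

View pics/scene0.png

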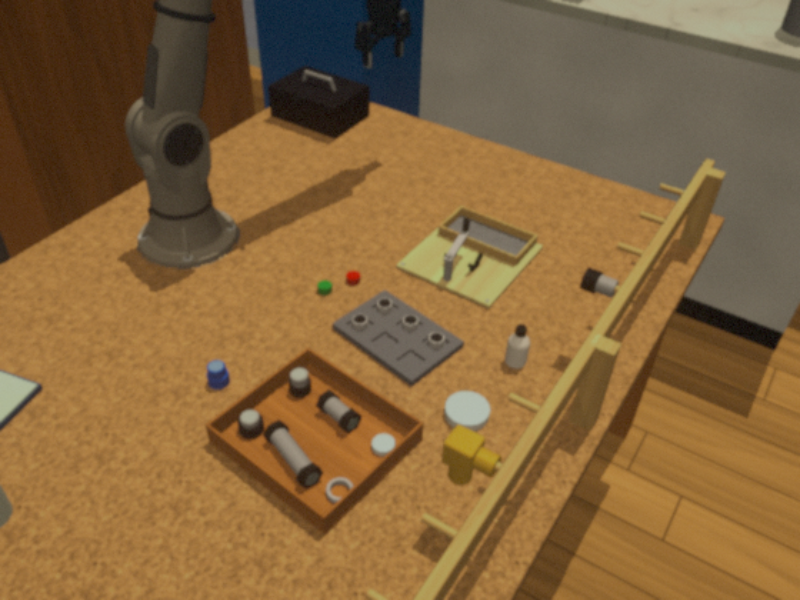

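View pics/side0.png

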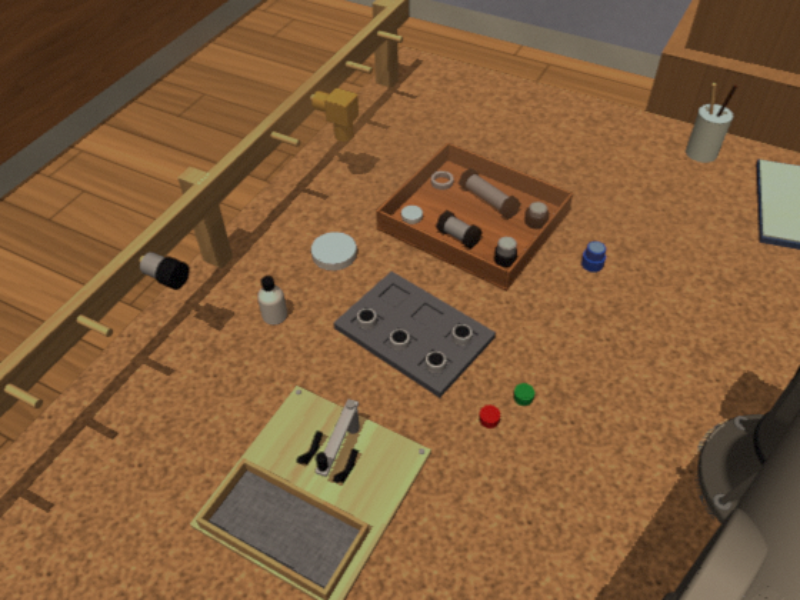

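The kit board is at the scene's upper right (about 470,255), the tray with 4 filters is mid-scene (397,335), and the crate is at the bottom (315,435). The Barlow is at scene (293,455) and side (489,193). Next I'll turn these into rough poses.

```bash
cat > h.py <<'E'
from station import robot, fingers, vision, workorder, recognise
import cv2,numpy as np
from scipy.spatial.transform import Rotation as R
F=np.diag([1.,-1,-1])
def cam(name):
    c=vision.calibration(name)
    if name!="wrist": return c["mtx"],c["extrinsics"]
    T=np.eye(4);T[:3,3]=robot.current_tool_pos();T[:3,:3]=R.from_euler("xyz",robot.current_eef_rot(),degrees=True).as_matrix()
    return c["mtx"],np.linalg.inv(T@c["T_tool_cam"])
def ray(K,E,uv,z):
    """pixel (native) -> world point on the plane z"""
    d=E[:3,:3].T@(F@np.linalg.solve(K,[uv[0],uv[1],1])); o=-E[:3,:3].T@E[:3,3]
    return o+d*(z-o[2])/d[2]
def proj(K,E,P):
    p=(E[:3,:3]@np.atleast_2d(P).T+E[:3,3:]); p=K@(F@p); return (p[:2]/p[2]).T
E
python3 - <<'E'
from h import *
pts={"kit":(.01,[(398,265),(489,303),(541,247)],[(430,453),(298,388),(193,522),(335,598)]),
"tray":(.015,[(333,326),(386,292),(462,342),(411,381)],[(494,335),(440,391),(335,326),(394,274)]),
"crate":(.045,[(308,353),(421,430),(323,520),(209,430)],[(506,285),(378,214),(450,148),(571,200)]),
"barlow":(.023,[(275,431),(309,478)],[(509,205),(470,180)]),
"filt":(.025,[(360,319),(385,301),(411,319),(437,338)],[(462,332),(436,359),(400,337),(367,316)])}
for k,(z,a,b) in pts.items():
    for n,l in (("scene",a),("side",b)):
        K,E=cam(n); print(k,n,[np.round(ray(K,E,np.array(p)*.7,z)[:2]*1e3).tolist() for p in l])
E
```

```text
kit scene [[432.0, 164.0], [643.0, 165.0], [651.0, 389.0]]
kit side [[427.0, 170.0], [642.0, 162.0], [649.0, 394.0], [442.0, 392.0]]
tray scene [[434.0, -63.0], [462.0, 74.0], [655.0, 35.0], [629.0, -100.0]]
tray side [[428.0, -52.0], [457.0, 77.0], [652.0, 43.0], [622.0, -95.0]]
crate scene [[459.0, -168.0], [711.0, -203.0], [680.0, -419.0], [435.0, -389.0]]
crate side [[443.0, -129.0], [698.0, -181.0], [666.0, -400.0], [418.0, -363.0]]
barlow scene [[509.0, -320.0], [610.0, -362.0]]
barlow side [[516.0, -327.0], [605.0, -358.0]]
filt scene [[471.0, -28.0], [481.0, 41.0], [550.0, 26.0], [616.0, 9.0]]
filt side [[471.0, -28.0], [483.0, 35.0], [549.0, 23.0], [613.0, 10.0]]
```

```bash
python3 - <<'E'
from h import *
for n,p,y in (("kit",[.55,.26,.27],180),("tray",[.54,-.01,.27],180),("crate",[.56,-.28,.27],180)):
    robot.move_to(p,[180,0,y]); robot.pause(.2)
    K,E=cam("wrist"); im=vision.grab_frame("wrist"); cv2.imwrite(f"pics/w_{n}.png",im[:,:,::-1]); np.savez(f"{n}.npz",E=E,K=K)
print(robot.current_joint_positions(),robot.current_time_s())
E
python3 -c "
import cv2,numpy as np
cv2.imwrite('pics/wk.png',cv2.resize(cv2.imread('pics/w_kit.png'),(800,600),interpolation=cv2.INTER_CUBIC))
cv2.imwrite('pics/wc.png',cv2.resize(cv2.imread('pics/w_crate.png'),(800,600),interpolation=cv2.INTER_CUBIC))
cv2.imwrite('pics/wt.png',cv2.resize(cv2.imread('pics/w_tray.png'),(800,600),interpolation=cv2.INTER_CUBIC))"
```

```text
[  6.06884064  27.93351122  31.14083598  68.30249033 -14.09280757
  87.36928932 125.00379627] 4.7667
```

View pics/wk.png

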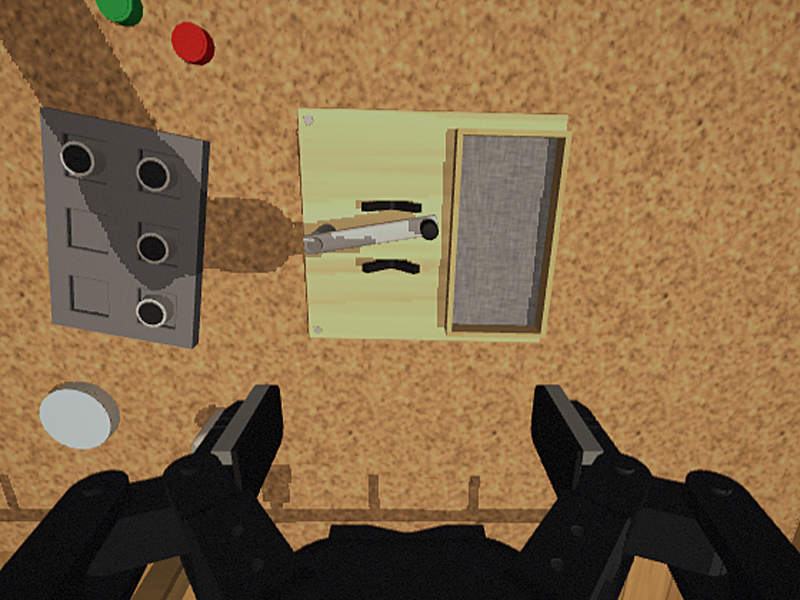

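View pics/wc.png

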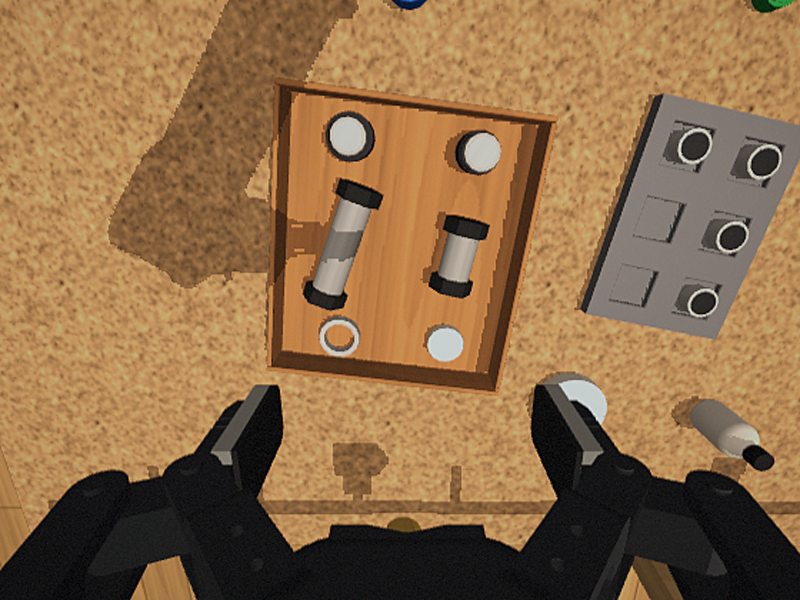

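View pics/wt.png

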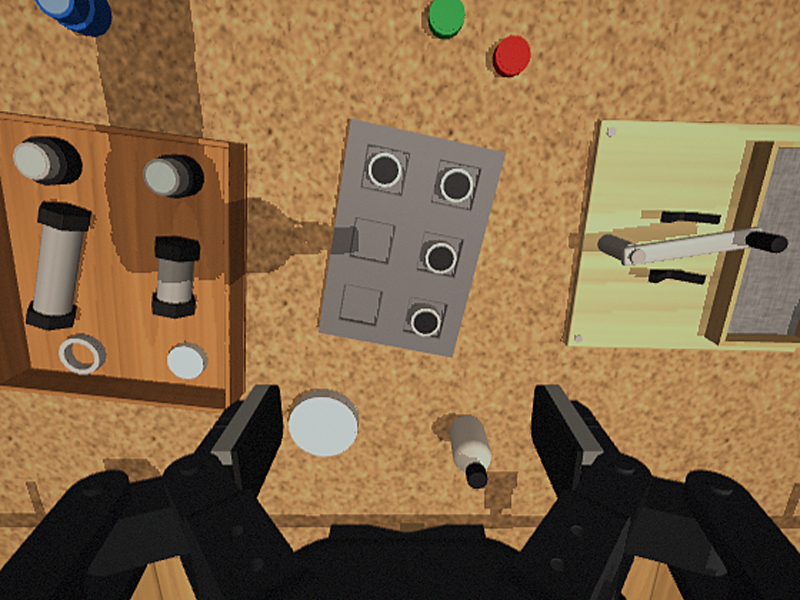

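```bash
python3 - <<'E'
from h import *
def P(n,l,z):
    d=np.load(n+".npz"); return np.array([ray(d["K"],d["E"],np.array(p)*.7,z)*1e3 for p in l])[:,:2].round(1)
print("kit corners -x-y,+x-y",P("kit",[(299,108),(309,338)],.01).tolist(), "from tray view",P("tray",[(601,120),(569,346)],.01).tolist())
print("+y ones",P("kit",[(568,114),(541,341)],.01).tolist())
print("bay outer top",P("kit",[(458,129),(572,132),(545,334),(446,334)],.032).tolist())
print("saddle tops, at -x,+x: ends",P("kit",[(361,204),(421,207),(362,264),(419,268)],.036).tolist())
print("knob",P("kit",[(429,229)],.095),"pivot",P("kit",[(313,243)],.067), "tray view knob",P("tray",[(752,238)],.095))
print("tray",P("tray",[(350,119),(504,152),(452,357),(318,332)],.015).tolist())
print("filt",P("tray",[(385,169),(458,185),(441,257),(426,321)],.025).tolist())
print("filt fromkit",P("kit",[(78,159),(154,173),(154,247),(151,312)],.025).tolist())
print("crate",P("crate",[(277,79),(557,120),(496,391),(268,367)],.045).tolist())
# barlow: tube silhouette & ring ends; centre estimated at axis height .023
print("barlow ring outer ends, z=.023",P("crate",[(362,182),(324,305)],.023).tolist(),"inner",P("crate",[(356,204),(330,284)],.023).tolist())
print("neighbours",P("crate",[(350,135)],.04),P("crate",[(339,337)],.01),P("crate",[(460,255)],.023))
E
```

```text
kit corners -x-y,+x-y [[427.4, 167.6], [646.2, 161.3]] from tray view [[427.5, 165.1], [645.7, 163.0]]
+y ones [[431.9, 404.4], [649.4, 402.0]]
bay outer top [[445.6, 305.4], [447.8, 401.9], [632.4, 397.8], [632.5, 300.9]]
saddle tops, at -x,+x: ends [[507.4, 222.0], [509.9, 274.8], [561.5, 221.3], [565.2, 273.6]]
knob [[520.1 279. ]] pivot [[536.2 184.2]] tray view knob [[517.1 257.5]]
tray [[427.8, -56.5], [454.6, 80.1], [656.2, 40.8], [628.6, -96.6]]
filt [[469.2, -26.0], [482.7, 38.9], [548.2, 25.6], [612.5, 12.6]]
filt fromkit [[470.2, -25.5], [481.9, 38.8], [548.1, 26.9], [612.4, 12.4]]
crate [[422.0, -379.2], [451.1, -154.7], [700.1, -187.3], [674.1, -410.6]]
barlow ring outer ends, z=.023 [[501.5, -316.5], [617.9, -357.0]] inner [[520.8, -322.5], [596.5, -350.0]]
neighbours [[ 462.9 -323.7]] [[ 657.3 -346. ]] [[ 567.7 -225.9]]
```

```bash
cat >> h.py <<'E'
KY=-0.95; KO=np.array([.5384,.2787])
def kit(x,y,z):
    c,s=np.cos(np.radians(KY)),np.sin(np.radians(KY)); return [KO[0]+c*x-s*y,KO[1]+s*x+c*y,z]
def knob(a,z):  # a in degrees
    return kit(-.095*np.sin(np.radians(a)),-.092+.095*np.cos(np.radians(a)),z)
def lever_yaw(a): return 90+KY+a   # jaws tangential
def swing(a0,a1,z=.088,cage=.2,step=8):
    robot.move_to(knob(a0,.17),[180,0,lever_yaw(a0)])
    fingers.gripper_to(.5,30); robot.line_to(knob(a0,z)); fingers.gripper_to(cage)
    n=int(np.ceil(abs(a1-a0)/step))
    for a in np.linspace(a0,a1,n+1)[1:]:
        hit=robot.line_to(knob(a,z),[180,0,lever_yaw(a)],velocity=.08,f_stop=9)
        if hit: break
    print("swing end",a,"hit",hit,"gap",robot.current_finger_gap(),robot.current_contact_force().round(1),robot.current_tool_pos().round(4))
    fingers.gripper_to(.5); robot.line_to((np.array(robot.current_tool_pos())+[0,0,.09]).tolist(),velocity=.2)
E
python3 - <<'E'
from h import *
K,E=cam("side"); print("bottle",ray(K,E,np.array([272,322])*.7,0),"cap",ray(K,E,np.array([334,250])*.7,.018))
d=np.load("kit.npz")
q=robot.current_joint_positions()
for a in (11.4,50,97): print(a,np.round(robot.inverse_kinematics(knob(a,.088),[180,0,lever_yaw(a)]),0))
robot.move_to([.53,.1,.25],[180,0,150])
try: swing(11.4,99)
except robot.PlanningError as e: print("PE",e,robot.current_tool_pos())
robot.move_to([.50,.20,.29],[180,0,179]); robot.pause(.2)
K,E=cam("wrist"); im=vision.grab_frame("wrist"); np.savez("kit2.npz",E=E,K=K)
cv2.imwrite("pics/k2.png",cv2.resize(im[:,:,::-1],(800,600)))
print(robot.current_time_s())
E
```

```text
bottle [0.75109786 0.07125535 0.        ] cap [ 0.73615221 -0.09483615  0.018     ]
11.4 [-52.  31.  32.  91. -18.  63.  -5.]
50 [-49.  23.  24. 101. -11.  58.  29.]
97 [-39.  16.  18. 109.  -6.  55.  78.]
swing end 99.0 hit False gap 0.19946510487241015 [-0.4 -0.   0.2] [0.443  0.1742 0.088 ]
14.0417
```

View pics/k2.png

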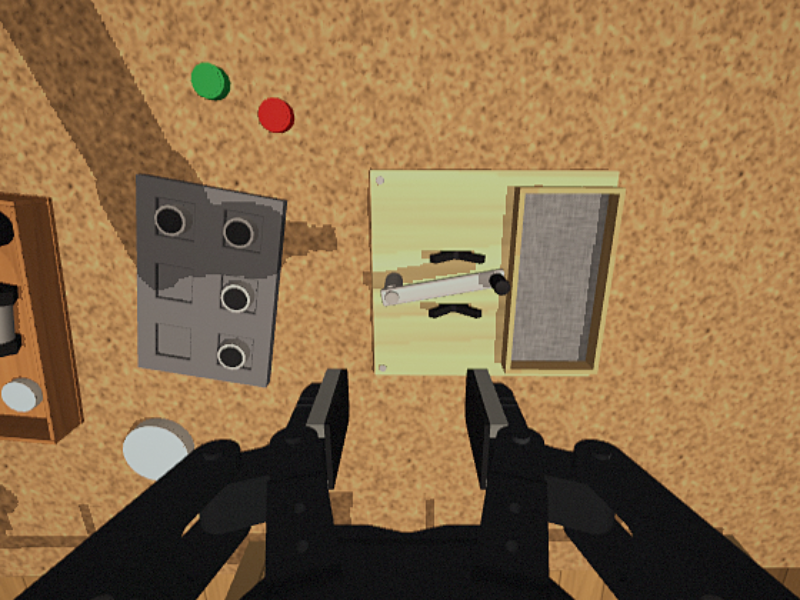

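```bash
python3 - <<'E'
from h import *
def P(n,l,z):
    d=np.load(n+".npz"); return np.array([ray(d["K"],d["E"],np.array(p)*.7,z)*1e3 for p in l])[:,:2].round(1)
print("knob top",P("kit2",[(502,288)],.095),"base",P("kit2",[(493,274)],.067),"pivot",P("kit2",[(390,296)],.067))
print("kit c",P("kit2",[(370,170),(375,375)],.01).tolist(), "tip_reach",robot.tip_reach)
robot.move_to(knob(11.4,.17),[180,0,lever_yaw(11.4)]); fingers.gripper_to(.5,30); robot.line_to(knob(11.4,.088))
print(robot.current_tool_pos(),robot.current_eef_rot(),knob(11.4,.088))
for n in ("side","wrist"):
    im=vision.grab_frame(n); K,E=cam(n); u=proj(K,E,knob(11.4,.095))[0].astype(int); print(n,u)
    c=im[max(u[1]-75,0):u[1]+75,max(u[0]-100,0):u[0]+100]; cv2.imwrite(f"pics/c_{n}.png",cv2.resize(c[:,:,::-1],None,fx=4,fy=4,interpolation=cv2.INTER_CUBIC)[:600,:800])
E
python3 -c "
import cv2,numpy as np
a=cv2.imread('pics/c_side.png');b=cv2.imread('pics/c_wrist.png');f=lambda i:cv2.resize(i,(400,int(i.shape[0]*400/i.shape[1])))
a,b=f(a),f(b);h=min(len(a),len(b));cv2.imwrite('pics/cc.png',np.hstack([a[:h],b[:h]]))"
```

```text
knob top [[522.1 279.3]] base [[517.2 276.8]] pivot [[536.2 184.1]]
kit c [[427.5, 166.2], [645.7, 162.1]] tip_reach 0.017
[0.52040746 0.28037438 0.08880799] [ 1.79910191e+02 -2.13996816e-02  1.00447636e+02] [np.float64(0.519643798705431), np.float64(0.28013693444871735), 0.088]
side [225 321]
wrist [282 264]
```

View pics/cc.png

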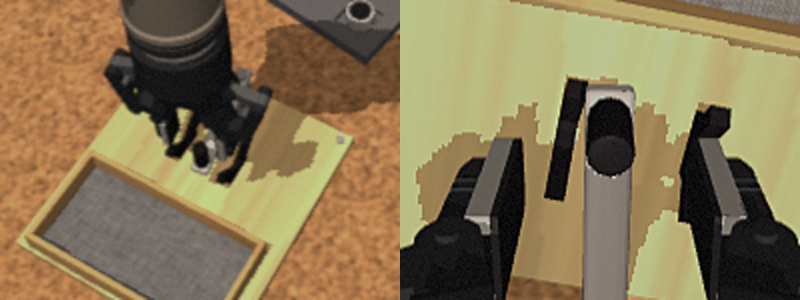

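The fingers straddle the knob correctly in plan, but the tips are too high and slid past it. I'll go lower and cage the bar and knob together.

```bash
sed -i 's/z=.088,cage=.2,/z=.079,cage=.25,/' h.py; python3 - <<'E'
from h import *
swing(11.4,99)
robot.move_to([.50,.20,.29],[180,0,179]); robot.pause(.2)
K,E=cam("wrist"); im=vision.grab_frame("wrist"); np.savez("kit3.npz",E=E,K=K)
for a in (11.4,94.5): print(a,proj(K,E,knob(a,.095)).round())
cv2.imwrite("pics/k3.png",im[80:280,240:460,::-1])
print(robot.current_time_s())
E
```

```text
swing end 99.0 hit False gap 0.2531418247899133 [-0.5  3.3  0.6] [0.4427 0.1752 0.0791]
11.4 [[352. 200.]]
94.5 [[267. 134.]]
23.3333
```

View pics/k3.png

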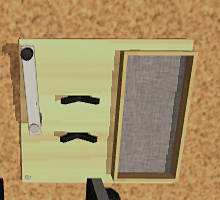

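The lever is open against its stop: the knob is at native (266,133), against a predicted (267,134). The Barlow is next.

```bash
python3 - <<'E'
from h import *
c=[.5565,-.3345]; y=160.7
robot.move_to([*c,.14],[180,0,y]); fingers.gripper_to(.66,60)
print("hit",robot.line_to([*c,.028],velocity=.1,f_stop=12))
fingers.gripper_to(0,60); print("gap",robot.current_finger_gap(),robot.current_gripper_force(),robot.current_tool_pos())
robot.line_to([*c,.12],velocity=.12); robot.pause(.2); print("gap",robot.current_finger_gap(),robot.current_contact_force())
K,E=cam("wrist"); im=vision.grab_frame("wrist"); np.savez("b.npz",E=E,K=K); cv2.imwrite("pics/b.png",im[:,:,::-1]); print(robot.current_time_s())
E
```

```text
hit False
gap 6.205007277411043e-05 0.0 [ 0.55645881 -0.33450994  0.02799536]
gap 0.0009659590597401946 [-0.86839318 -0.60121374  1.03841023]
28.6417
```

View pics/b.png

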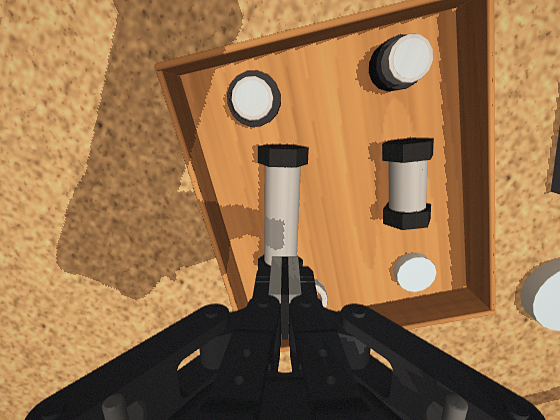

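```bash
python3 - <<'E'
from h import *
d=np.load("b.npz");K,E=d["K"],d["E"]
t=np.array([.5565,-.3345])
for z in (.103,.12,.137): print("pt on tool axis z",z,proj(K,E,[*t,z]).round())
for p,z in (((283,150),.041),((283,165),.041),((281,215),.038),((281,262),.03)): print(p,ray(K,E,p,z).round(4))
print(robot.current_eef_rot(),robot.current_joint_positions().round(1))
E
```

```text
pt on tool axis z 0.103 [[284. 249.]]
pt on tool axis z 0.12 [[284. 262.]]
pt on tool axis z 0.137 [[283. 277.]]
(283, 150) [ 0.5062 -0.3174  0.041 ]
(283, 165) [ 0.517  -0.3212  0.041 ]
(281, 215) [ 0.5559 -0.3367  0.038 ]
(281, 262) [ 0.6005 -0.3526  0.03  ]
[ 1.79987045e+02 -8.97311302e-02  1.60696108e+02] [  5.8  37.4  39.4  78.8 -23.9  72.2 117.3]
```

The jaws closed on air, so the fingertips stand higher than stated. I'll measure the tip height by touching bare bench at a few openings.

```bash
python3 - <<'E'
from h import *
robot.move_to([.50,.12,.13],[180,0,168])
for g in (0,.37,.6):
    fingers.gripper_to(g,60); robot.line_to([.50,.12,.05],velocity=.15)
    h=robot.line_to([.50,.12,-.03],velocity=.03,f_stop=4); print(g,robot.current_finger_gap(),h,robot.current_tool_pos().round(4),robot.current_contact_force().round(1))
    robot.line_to([.50,.12,.06])
print(robot.current_time_s())
E
```

```text
0 -0.0003739566236595112 True [ 0.5     0.12   -0.0137] [-1.8 -0.2  5.1]
0.37 0.36850743632052624 True [ 0.5003  0.1193 -0.0143] [-0.   0.1  3.6]
0.6 0.6012945224312678 True [0.5002 0.1199 0.0036] [-0.2 -1.   4.2]
39.6083
```

```bash
python3 - <<'E'
from h import *
c=[.5565,-.336]; y=160.2
fingers.gripper_to(.66,60); robot.move_to([*c,.12],[180,0,y])
robot.line_to([*c,.03],velocity=.2)
print("hit",robot.line_to([*c,-.003],velocity=.06,f_stop=9),robot.current_tool_pos().round(4))
fingers.gripper_to(0,60); print("gap",robot.current_finger_gap(),robot.current_gripper_force(),robot.current_tool_pos().round(4))
robot.line_to([*c,.09],velocity=.12); robot.pause(.2); print("gap",robot.current_finger_gap(),robot.current_contact_force())
K,E=cam("wrist"); im=vision.grab_frame("wrist"); np.savez("b2.npz",E=E,K=K); cv2.imwrite("pics/b2.png",im[:,:,::-1]); print(robot.current_time_s())
E
```

```text
hit False [ 0.5565 -0.3361 -0.0031]
gap 0.3257523474894304 59.44602012634277 [ 0.557  -0.3365 -0.0021]
gap 0.32926037964493043 [ 0.07464295  0.02101924 -0.96505936]
44.3583
```

View pics/b2.png

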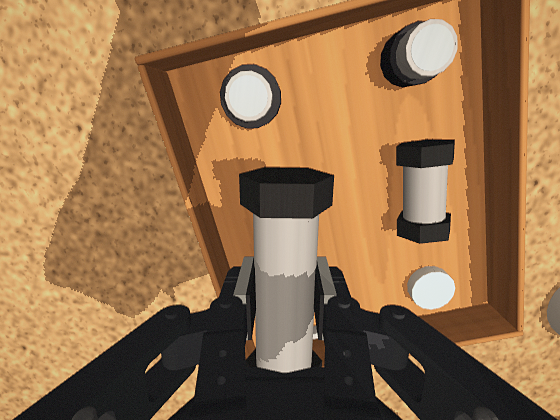

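```bash
python3 - <<'E'
from h import *
d=np.load("b2.npz");K,E=d["K"],d["E"]
t=np.array([.5567,-.3363]);y=np.radians(160.2);u=np.array([np.cos(y),np.sin(y)])
for r,z in ((217,.133),(217,.136),(187,.133),(169,.097),(169,.115)): p=ray(K,E,(287,r),z)[:2]-t; print(r,z,(p@u).round(4),(p@[-u[1],u[0]]).round(4))
E
```

```text
217 0.133 0.0423 -0.0017
217 0.136 0.0434 -0.0017
187 0.133 0.0544 -0.0017
169 0.097 0.0547 -0.002
169 0.115 0.058 -0.0019
```

```bash
python3 - <<'E'
from h import *
o=[180,0,180+KY]
robot.line_to([.55,-.1,.10],[180,0,170],velocity=.25)
robot.line_to(kit(-.003,-.03,.10),o,velocity=.25); print("gap",robot.current_finger_gap())
robot.line_to(kit(-.003,-.03,.025),velocity=.1)
h=robot.line_to(kit(-.003,-.03,.006),velocity=.03,f_stop=5); robot.pause(.2); print(h,robot.current_tool_pos().round(4),robot.current_contact_force().round(1),robot.current_finger_gap())
K,E=cam("wrist"); im=vision.grab_frame("wrist"); cv2.imwrite("pics/p1.png",im[:,:,::-1]); print(robot.current_time_s())
E
```

```text
gap 0.32465558155927265
True [0.535  0.2479 0.0118] [ 1.2 -1.2  0.6] 0.3261199176994795
48.625
```

View pics/p1.png

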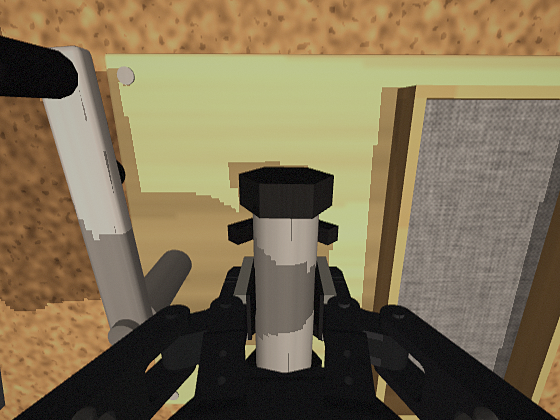

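```bash
python3 - <<'E'
from h import *
fingers.gripper_to(.6,30); robot.pause(.2)
robot.line_to(kit(-.003,-.03,.12),velocity=.15)
robot.move_to([.50,.20,.29],[180,0,179]); robot.pause(.2)
im=vision.grab_frame("wrist"); cv2.imwrite("pics/p2.png",cv2.resize(im[60:300,60:460,::-1],(800,480),interpolation=cv2.INTER_CUBIC)); print(robot.current_time_s())
E
```

```text
51.05
```

View pics/p2.png

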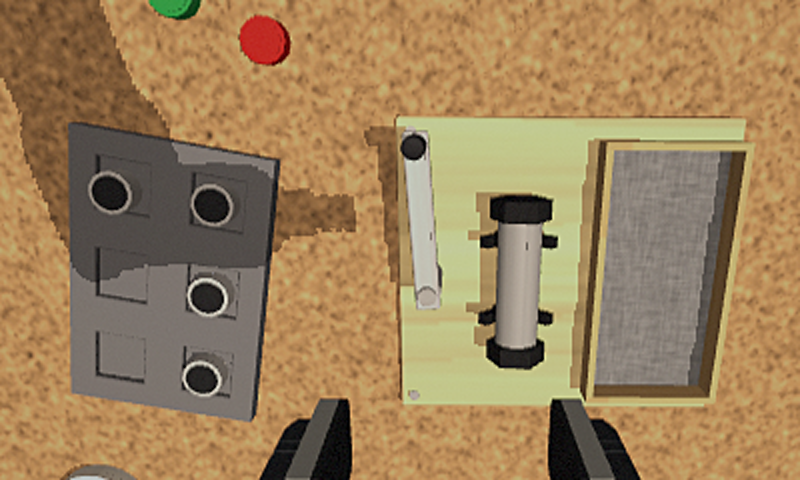

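The Barlow is seated with its rings outside the saddles, and the lever is still open. Next I'll shut the lever, then start on the filters.

```bash
cat >> h.py <<'E'
def movefilter(p,bx,yaw=168.7):
    robot.move_to([*p,.10],[180,0,yaw]); fingers.gripper_to(.55,35)
    robot.line_to([*p,.03],velocity=.25)
    h=robot.line_to([*p,.003],velocity=.05,f_stop=6); fingers.gripper_to(0,35); g=robot.current_finger_gap()
    print("pick hit",h,"gap",round(g,3))
    robot.line_to([*p,.115],velocity=.2)
    if robot.current_finger_gap()<.2: print("MISSED"); return False
    o=[180,0,180+KY]
    robot.line_to(kit(bx,.073,.115),o,velocity=.3)
    g=robot.current_finger_gap()
    if g<.2: print("LOST"); return False
    robot.line_to(kit(bx,.073,.02),velocity=.2)
    h=robot.line_to(kit(bx,.073,.003),velocity=.04,f_stop=4); fingers.gripper_to(.43)
    print("place hit",h,np.round(robot.current_tool_pos(),4))
    robot.line_to(kit(bx,.073,.115),velocity=.25); return True
E
sed -i 's/z=.079,cage/z=.062,cage/' h.py
python3 - <<'E'
from h import *
swing(94.5,-5)
print(robot.current_time_s())
movefilter([.6125,.0125],.06)
robot.move_to([.50,.20,.29],[180,0,179]); robot.pause(.2)
im=vision.grab_frame("wrist"); cv2.imwrite("pics/p3.png",cv2.resize(im[60:300,60:460,::-1],(800,480),interpolation=cv2.INTER_CUBIC)); print(robot.current_time_s())
E
```

```text
swing end -5.0 hit True gap 0.2487408229370269 [ 0.1  0.1 -0.7] [0.5432 0.2817 0.0608]
58.0083
pick hit False gap 0.323
place hit True [0.5988 0.3505 0.0029]
66.3917
```

View pics/p3.png

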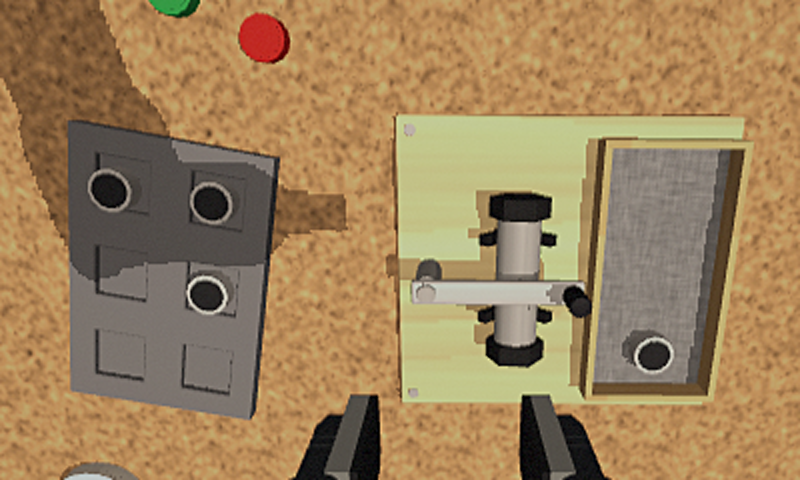

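Lever shut and the first filter is in the bay. Moving the remaining three.

```bash
python3 - <<'E'
from h import *
for p,b in (([.5482,.0262],.02),([.4823,.0389],-.02),([.4697,-.0258],-.06)):
    if not movefilter(p,b): break
robot.move_to([.50,.20,.29],[180,0,179]); robot.pause(.2)
K,E=cam("wrist"); im=vision.grab_frame("wrist"); cv2.imwrite("pics/p4.png",cv2.resize(im[60:300,60:460,::-1],(800,480),interpolation=cv2.INTER_CUBIC)); print(robot.current_time_s())
for a in (0,3): print(a,((proj(K,E,[knob(a,.095),knob(a,.067),kit(0,-.092,.067)])-[60,60])*2).round(1).tolist())
E
```

```text
pick hit False gap 0.327
place hit True [0.5588 0.3512 0.0031]
pick hit False gap 0.324
place hit True [0.5189 0.3519 0.0032]
pick hit False gap 0.327
place hit True [0.4789 0.3525 0.0033]
88.0333
0 [[581.3, 308.5], [572.5, 294.6], [426.2, 294.3]]
3 [[581.7, 300.7], [572.8, 287.3], [426.2, 294.3]]
```

View pics/p4.png

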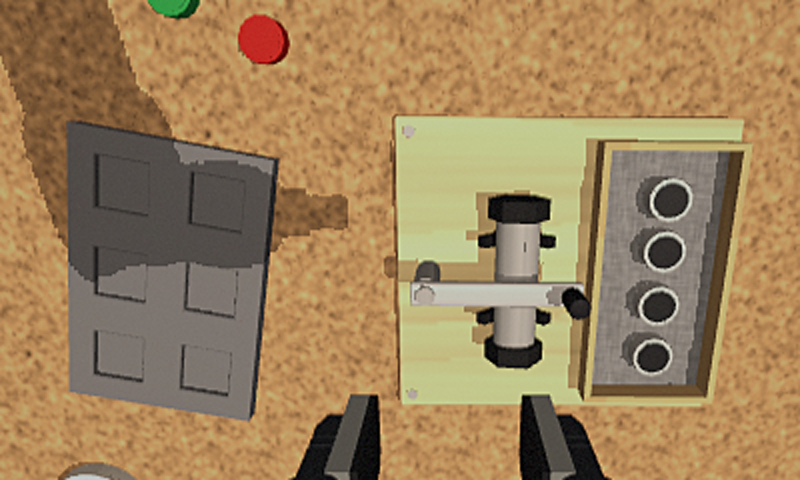

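All four filters are in the bay and the tray is empty. The knob reads within about 1° of shut, so I'll give it one firmer push to be sure.

```bash
sed -i 's/f_stop=9/f_stop=FS/; s/^KY=/FS=9\nKY=/' h.py; python3 - <<'E'
import h; from h import *
h.FS=16; swing(1,-7,step=8)
robot.move_to([.50,.20,.29],[180,0,179]); robot.pause(.2)
K,E=cam("wrist"); im=vision.grab_frame("wrist"); cv2.imwrite("pics/p5.png",cv2.resize(im[40:340,60:460,::-1],(800,600),interpolation=cv2.INTER_CUBIC)); print(robot.current_time_s())
old=cv2.imread("pics/p4.png"); new=cv2.imread("pics/p5.png")[40:520]
print("changed px round knob",int((cv2.absdiff(old,new).max(2)[260:340,420:600]>40).sum()))
E
```

```text
swing end -7.0 hit True gap 0.24775413770263113 [-2.1 -1.   2. ] [0.5434 0.2816 0.0607]
93.5417
changed px round knob 2772
```

View pics/p5.png

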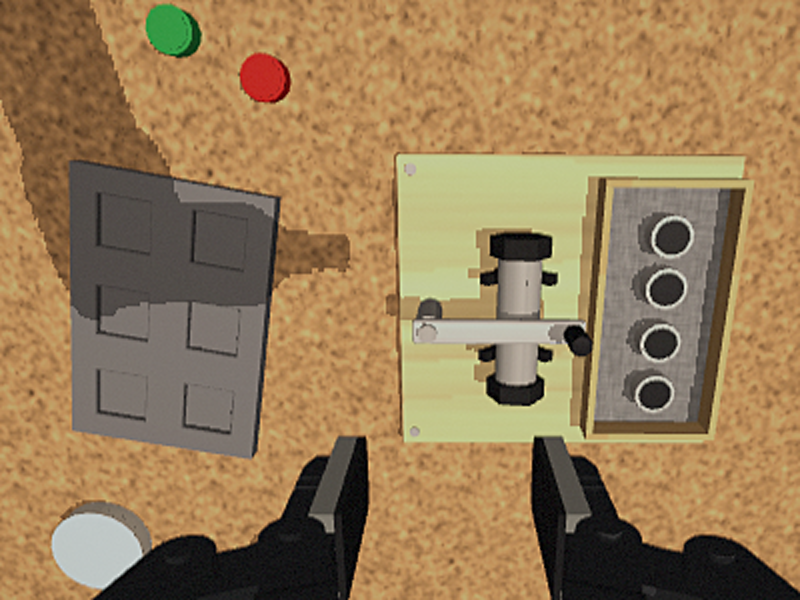

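The push stopped at the same place (TCP x 0.5434 against 0.5432) with more force, so the lever is on its shut stop. The Barlow is seated, the four filters are in the bay, and the cap is untouched.

```bash
python3 -c "
from station import workorder
print(workorder.close_job())"
```

```text
the job is handed in; nothing more can be done
None
```

The job is handed in at about 94 s: the Barlow is seated in the cradle, the lever was then shut to its stop over it, and all four filters present are in the bay; no verdict came back, and I did not take a last picture of the crate or the bottle.

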